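Lock an empty reel on the bench winder with its quick-thread hand nut

ROBOT

A 6-joint arm with a two-finger parallel gripper is mounted at the origin on the work surface. World frame = base frame: x ahead of the robot, y to its left, z up, the work surface at z = 0. Lengths are in m, angles in rad, forces in N, time in s.
With the tool pointing down it reaches from about 0.225 to 0.875 m from the base axis. Payload 3.4 kg.
Tool frame: the origin (TCP) lies at the very end of the fingers, on their centre line; the grasp point (between the pads) lies 19 mm behind it; z points along the fingers, y is the line along which they close (so a half turn about z gives the same grasp; the last joint's range is limited). The gripper opens to 85 mm and grips with 20 to 120 N. Pads are 22 mm wide; open, the fingers measure 114 mm over their backs; the gripper's body (76 mm by 85 mm) begins 54 mm behind the grasp point. The pads swing forward as they close: fully open they stand 13 mm farther back than shut.
Start: joints at [1.076, 0.276, 1.505, -0, 1.361, -0.121], TCP at [0.21, 0.535, 0.231] pointing down, gripper open.
Joint ranges: [-2.89, 2.89], [-0.75, 2.08], [0.22, 2.7], [-1.18, 4.32], [0.11, 2.71], [-2.7, 2.7]. Speed limits (rad/s): [2.57, 2.57, 3.14, 3.14, 3.14, 3.14].

INTERFACE

Orientations are given as a unit quaternion [w, x, y, z].
In Python, from rig import get_state, optics, sign_off gives the robot as it stands.
- The arm moves only by the tool send_rows, never from a script. Its argument "increments" is a list of rows, each an object with "gripper": the gripper's target within -1 to 1 (shut at 1, half-way at 0, fully open at -1); "linear": the shift along the world's x, y, z in m, a list of three; "delta_rot": the turn, a rotation vector about the world's x, y, z in rad, a list of three. In form: [{"gripper": gripper, "linear": [dx, dy, dz], "delta_rot": [rx, ry, rz]}, ...]. A call has 1 to 8 rows; each row is the pose to reach, as a shift and turn from the pose commanded when the call began; what a row does not reach only later rows make up. A row lasts 1/10 s, in which the tool goes at most 50 mm and 8.59 degrees, less where a joint would pass 70% of its speed; a pose out of reach is approached as far as the arm can. A call with a gripper value outside its range is refused whole. The fingers move at their own pace and stop on an object; "newtons" is the grip in N (left out, the last holds). Time passes only in rows, so rows that repeat a pose let the fingers close. It gives the time, the measured TCP pose, the force, the opening and the grip force at its end, in the units of the state.
- get_state(): the state, without advancing time (a new reading comes with each control period).
- optics.get_image(name): name is "scene" or "top"; returns a dict with "pixels" (400x640x3 uint8, blue, green, red), "K" (3x3 intrinsics, pixels), "rvec" (rotation vector, rad) and "tvec" (3), from world to camera coordinates, as OpenCV has them. Camera axes: x right, y down, z forward; pixel columns grow to the right and rows downward; lengths in m; the calibration is good to about 2 mm. A picture is of the moment at which its call begins. There is no depth.
- sign_off(): hands the job in; it is judged then, once.
The state is a dict: "clock": time; "qpos": joint angles; "qd": joint speeds; "effort": joint torques, N m; "position": TCP position; "ee_rot": TCP orientation; "contact_force": force on the tool from outside, world axes, zero at the start; "moment": the same for the moment, N m; "width": finger opening in m; "gripper_force": force on a finger pad.
Only numpy, scipy, OpenCV 4.12 (cv2) and the standard library are available. Lean on these libraries where they do the work, as an engineer would, in place of code of your own. Each camera call takes 0.05 s, during which the arm holds its last target. There are 200 camera calls.

TASK

Lock the empty reel on the bench winder with the grey T-handled hand nut: set the nut squarely over the end of the spindle, turn it backward (anticlockwise from above) while it rests on the thread until its thread start drops in, then run it forward (clockwise) down onto the reel until it is snug by feel, without forcing it. Leave the nut tight on the reel and the other things on the bench where they are.

Things in the scene. Friction and masses are not known exactly. Their poses are not given: they have to be found in the camera images.
- nut: Grey moulded hand nut, 72 mm tall, about 150 g, standing bore down. Origin: centre of its flat underside; z up its axis. Flange 52 mm across, 5 mm thick; ribbed hub 43 mm across up to 45 mm; then the T-bar. Blind bore 41 mm deep: threaded for 16 mm (lowest thread edge 1 mm up, 23.8 mm free inside), then 23 mm smooth pilot bore. Side play on the spindle 0.9 mm, end play 1.4 mm.
- nut_bar (a point): Centre of the nut's T-bar, 58 mm above its underside: an upright bar 66 mm long (along the nut's x), 16 mm thick (y), from 45 to 72 mm above the underside, the part to grip or turn by from above.
- winder: Bench winder, fixed. Origin: on the bench under the spindle's axis. Grey housing 200 x 200 mm, 48 mm high, centred there; white console 60 mm high beyond it towards x (to 175 mm); drive disc and upright steel spindle, braked so that they do not turn. The angle of the spindle's thread starts differs each time and is not measured.
- spindle_tip (a point): Tip of the spindle, 26 mm above thread_top: a smooth nose 21 mm across, its last 6 mm tapering to 12 mm. Thread of nut and spindle: right-hand, two blunt starts half a turn apart, lead 14 mm a turn, friction about 0.6, so the nut stays where it is left and goes down when turned clockwise seen from above. Snug is a turning moment of 0.2 to 0.35 N m; twice that is forcing it.
- thread_top (a point): Top of the spindle's 30 mm thread, on its axis, z up. The nut set on it rests with its underside 1.5 to 8.5 mm below this point, depending on angle. Turned anticlockwise it climbs to 1.5 mm below, then falls some 6.5 mm as its start drops. At 12 mm below it lies on the reel, turns on up to 40 degrees more as the end play is taken up, then tightens within a few degrees.
- reel_seat (a point): Centre of the upper face of the aluminium drive disc (140 mm across) on which the reel stands, on the spindle's axis, 72 mm below thread_top.
- reel: Empty black plastic wire reel already standing on the drive disc over the spindle, 160 mm across the flanges, 60 mm tall, 34 mm bore, 300 g. Origin: centre of its underside, z up.
- fan: Bystander: black axial fan lying flat, 80 x 80 x 25 mm, origin at the centre of its underside.
- tape: Bystander: roll of black tape lying flat, 90 mm across, 24 mm high, origin at the centre of its underside.
- screwdriver: Bystander: screwdriver lying on the bench along its own x, about 200 mm long, black handle.

How it is judged:
By the outcome, as a careful person would: the job done as asked, in the order asked, and still so for the second after the job is handed in, with the robot touching nothing.
It also fails if it takes over 72 s, if anything falls off the work surface, if the arm or the gripper's body presses on something with over 40 N, if the wrist force passes 120 N, or if a joint passes its speed limit or range.

## Working session

There is one attempt and no reset: what is moved stays moved. The work goes in short steps, Python scripts to look and compute and a tool call to move; the robot and the scene stay as the last step left them, time stands still between calls to the robot, and variables do not carry over. Pictures are saved under pics/ and viewed, at most 10 in all, crops included, and the job is handed in when it is done.

Besides the shell and the picture viewer there is one more tool, called after "Emit:" as name(argument=value, ...) on one line, values as JSON. send_rows: Moves the arm, as the interface text tells. Its arguments: {"type":"object","properties":{"increments":{"type":"array"},"newtons":{"type":"number"}},"required":["increments"]}

```bash
mkdir -p pics
cat > h.py <<'E'
import numpy as np, cv2
from rig import get_state, optics, sign_off
def cam(n):
    d=optics.get_image(n); return d['pixels'],np.array(d['K'],float),np.array(d['rvec'],float).ravel(),np.array(d['tvec'],float).ravel()
def proj(P,c):
    return cv2.projectPoints(np.array(P,float).reshape(-1,1,3),c[2],c[3],c[1],None)[0].reshape(-1,2)
def back(uv,z,c):
    R=cv2.Rodrigues(c[2])[0]; C=-R.T@c[3]
    d=R.T@np.linalg.inv(c[1])@np.array([uv[0],uv[1],1.]); return C+d*(z-C[2])/d[2]
E
python3 - <<'E'
from h import *
for n in('scene','top'):
    c=cam(n); cv2.imwrite(f'pics/{n}0.png',c[0]); R=cv2.Rodrigues(c[2])[0]; print(n,-R.T@c[3],R[2])
print(get_state())
E
```

```text
scene [ 1.07846834 -0.38547986  1.06546502] [-0.46210173  0.36720853 -0.80722976]
top [0.34752816 0.0201294  1.05332998] [ 0.19370811  0.00594118 -0.98104122]
{'clock': 0.1, 'qpos': array([ 1.07599781e+00,  2.76548338e-01,  1.50597891e+00, -3.19752137e-05,
        1.36070629e+00, -1.21061393e-01]), 'qd': array([ 0.00102272, -0.00238321, -0.00424771, -0.00018022, -0.00104323,
        0.00061228]), 'effort': array([ 1.69121136e-03, -4.17701304e+01, -2.46405923e+01, -1.11443064e-04,
        5.79466025e-03,  4.87779323e-05]), 'position': array([0.20976018, 0.53488206, 0.23052776]), 'ee_rot': array([-2.33767425e-04,  1.85779537e-01,  9.82591110e-01, -7.86590479e-04]), 'contact_force': array([-0.71065792,  0.29559771, -0.03784239]), 'moment': array([-0.00793371, -0.02797579, -0.01857839]), 'gripper_force': 0.0, 'width': 0.08550150475413097}
```

View pics/scene0.png

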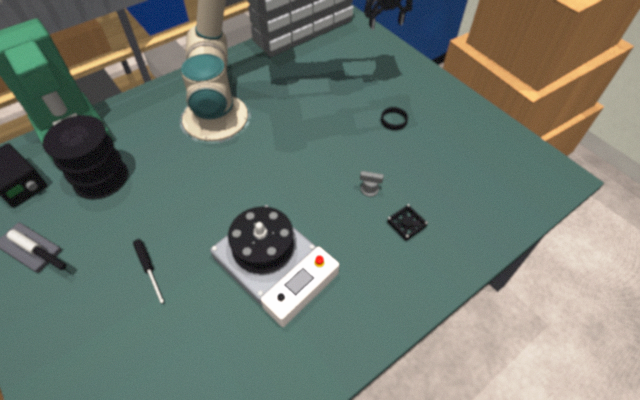

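View pics/top0.png

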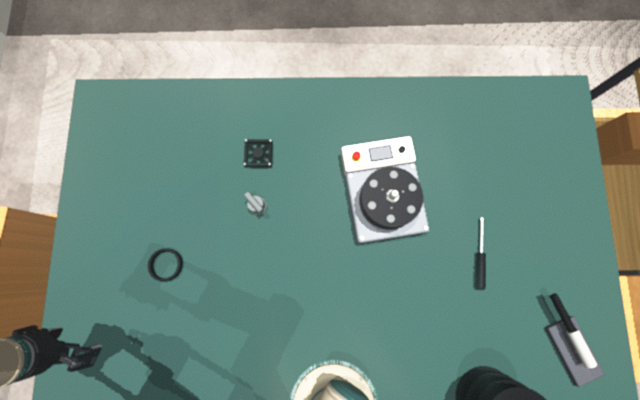

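The scene view shows the nut at about (371,184) and the spindle tip near (260,226). In the top view the nut is at (255,204) and the spindle at (392,196). I'll zoom in on both.

Run:
```python
from h import *
s=cv2.imread('pics/scene0.png');t=cv2.imread('pics/top0.png')
def cr(i,u,v,w=40,h=30): return cv2.resize(i[v-h//2:v+h//2,u-w//2:u+w//2],(400,300),interpolation=cv2.INTER_CUBIC)
cv2.imwrite('pics/z0.png',np.vstack([np.hstack([cr(s,371,184),cr(t,255,204)]),np.hstack([cr(s,262,230),cr(t,392,196)])]))
```

```text
(no output)
```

View pics/z0.png

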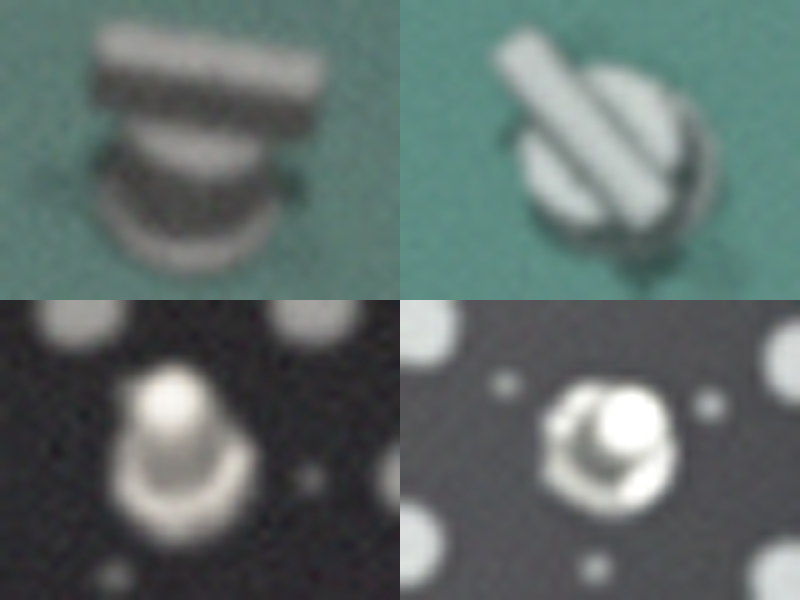

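```bash
cat >> h.py <<'E'
def tri(us,cs,ut,ct):
    P=lambda c:c[1]@np.c_[cv2.Rodrigues(c[2])[0],c[3]]
    X=cv2.triangulatePoints(P(cs),P(ct),np.array(us,float).reshape(2,1),np.array(ut,float).reshape(2,1)); return (X[:3]/X[3]).ravel()
def rp(X,cs,ct): return proj([X],cs)[0],proj([X],ct)[0]
E
python3 - <<'E'
from h import *
np.set_printoptions(precision=4,suppress=True)
cs=cam('scene');ct=cam('top')
f=lambda o,p:(np.array(o)+(np.array(p)+.5)/10-.5)
tip=tri(f((242,215),(172,93)),cs,f((372,181),(232,120)),ct); print('tip',tip)
print('tip reproj',rp(tip,cs,ct), f((242,215),(172,93)),f((372,181),(232,120)))
for a in [(117,42),(252,207),(184,125)]: print('top bar',back(f((235,189),a),.072,ct))
for a in [(100,42),(322,66),(210,52)]: print('sc bar',back(f((351,169),a),.072,cs))
# flange bottom centers: top/scene
print('flange sc lowest',back(f((351,169),(190,273)),0,cs))
for n,c in(('s',cs),('t',ct)):
    for z in(.1,.15,.2,): print(n,z,back(f((242,215),(172,93)) if n=='s' else f((372,181),(232,120)),z,c))
E
```

```text
tip [ 0.5389 -0.1518  0.1592]
tip reproj (array([258.1932, 223.8891]), array([394.0491, 192.1779])) [258.75 223.85] [394.75 192.55]
top bar [0.5585 0.2338 0.072 ]
top bar [0.5127 0.1957 0.072 ]
top bar [0.5354 0.2148 0.072 ]
sc bar [0.5171 0.1941 0.072 ]
sc bar [0.5614 0.2386 0.072 ]
sc bar [0.5386 0.2166 0.072 ]
flange sc lowest [0.5584 0.2011 0.    ]
s 0.1 [ 0.5044 -0.1354  0.1   ]
s 0.15 [ 0.5342 -0.1483  0.15  ]
s 0.2 [ 0.5639 -0.1613  0.2   ]
t 0.1 [ 0.5506 -0.165   0.1   ]
t 0.15 [ 0.5399 -0.1553  0.15  ]
t 0.2 [ 0.5293 -0.1456  0.2   ]
```

Emit:
send_rows(increments=[{"gripper": -1, "linear": [0.041, -0.04, 0], "delta_rot": [0, 0, -0.14]}, {"gripper": -1, "linear": [0.082, -0.08, 0], "delta_rot": [0, 0, -0.28]}, {"gripper": -1, "linear": [0.123, -0.12, 0], "delta_rot": [0, 0, -0.42]}, {"gripper": -1, "linear": [0.164, -0.16, 0], "delta_rot": [0, 0, -0.56]}, {"gripper": -1, "linear": [0.205, -0.2, 0], "delta_rot": [0, 0, -0.7]}, {"gripper": -1, "linear": [0.246, -0.24, 0], "delta_rot": [0, 0, -0.84]}, {"gripper": -1, "linear": [0.287, -0.28, 0], "delta_rot": [0, 0, -0.98]}, {"gripper": -1, "linear": [0.327, -0.319, 0], "delta_rot": [0, 0, -1.12]}])

```text
clock: 1.0
position: [0.4974, 0.2543, 0.2313]
ee_rot: [-0.0, 0.682, 0.732, 0.0]
contact_force: [0.0, 0.7, -0.0]
width: 0.0853
gripper_force: 0.0
```

Emit:
send_rows(increments=[{"gripper": -1, "linear": [0, 0, -0.01], "delta_rot": [0, 0, -0.14]}, {"gripper": -1, "linear": [0, 0, -0.02], "delta_rot": [0, 0, -0.28]}, {"gripper": -1, "linear": [0, 0, -0.03], "delta_rot": [0, 0, -0.42]}, {"gripper": -1, "linear": [0, 0, -0.04], "delta_rot": [0, 0, -0.56]}, {"gripper": -1, "linear": [0, 0, -0.06], "delta_rot": [0, 0, -0.7]}, {"gripper": -1, "linear": [0, 0, -0.08], "delta_rot": [0, 0, -0.84]}, {"gripper": -1, "linear": [0, 0, -0.1], "delta_rot": [0, 0, -0.915]}, {"gripper": -1, "linear": [0, 0, -0.1], "delta_rot": [0, 0, -0.915]}])

```text
clock: 1.8
position: [0.4941, 0.2551, 0.1286]
ee_rot: [0.0, 0.934, 0.358, -0.003]
contact_force: [-0.1, -0.2, 0.7]
width: 0.0849
gripper_force: 0.0
```

Emit:
send_rows(increments=[{"gripper": -1, "linear": [0.02, -0.02, 0], "delta_rot": [0, 0, 0]}, {"gripper": -1, "linear": [0.043, -0.0395, 0], "delta_rot": [0, 0, 0]}, {"gripper": -1, "linear": [0.043, -0.0395, 0], "delta_rot": [0, 0, 0]}, {"gripper": -1, "linear": [0.043, -0.0395, 0], "delta_rot": [0, 0, 0]}])

```text
clock: 2.2
position: [0.5399, 0.2163, 0.132]
ee_rot: [-0.0, 0.934, 0.358, 0.0]
contact_force: [-0.2, 0.2, 0.3]
width: 0.0855
gripper_force: 0.0
```

Run:
```python
from h import *
cs=cam('scene');ct=cam('top')
def cr(i,u,v,w=60,h=60): return cv2.resize(i[v-h//2:v+h//2,u-w//2:u+w//2],(400,400),interpolation=cv2.INTER_CUBIC)
cv2.imwrite('pics/z1.png',np.hstack([cr(cs[0],371,174),cr(ct[0],255,200)]))
s=get_state();print(s['position'],s['qpos'],s['moment'])
```

```text
[0.5388203  0.21687473 0.13177325] [2.62636296e-01 3.55732286e-01 1.64606135e+00 4.38955426e-04
 1.13984370e+00 1.09962934e+00] [ 0.02254198  0.00072207 -0.01193021]
```

View pics/z1.png

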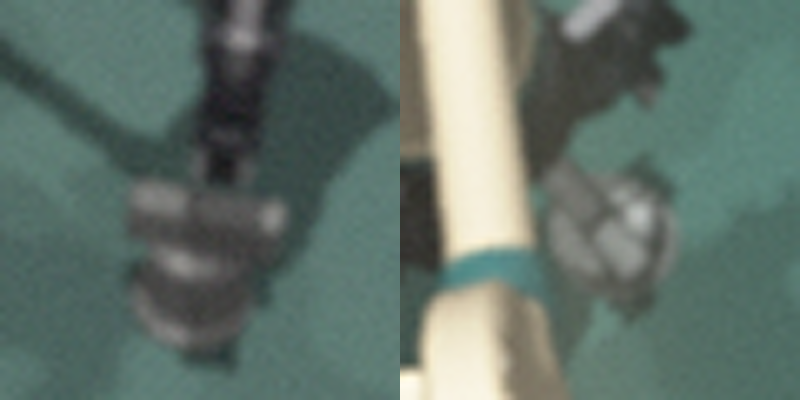

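The fingers stand above the bar, on either side of it: the bar is at (205,210) in the left crop and (600,215) in the right crop. Next I descend and grip.

Emit:
send_rows(increments=[{"gripper": -1, "linear": [-0.001, -0.001, -0.02], "delta_rot": [0, 0, 0]}, {"gripper": -1, "linear": [-0.001, -0.001, -0.04], "delta_rot": [0, 0, 0]}, {"gripper": -1, "linear": [-0.001, -0.001, -0.06], "delta_rot": [0, 0, 0]}, {"gripper": -1, "linear": [-0.001, -0.001, -0.075], "delta_rot": [0, 0, 0]}, {"gripper": -1, "linear": [-0.001, -0.001, -0.082], "delta_rot": [0, 0, 0]}, {"gripper": -1, "linear": [-0.001, -0.001, -0.082], "delta_rot": [0, 0, 0]}, {"gripper": -1, "linear": [-0.001, -0.001, -0.082], "delta_rot": [0, 0, 0]}])

```text
clock: 3.0
position: [0.5385, 0.216, 0.05]
ee_rot: [0.0, 0.933, 0.359, 0.001]
contact_force: [0.2, -0.0, 0.2]
width: 0.0855
gripper_force: 0.0
```

Emit:
send_rows(increments=[{"gripper": 1, "linear": [0, 0, 0], "delta_rot": [0, 0, 0]}, {"gripper": 1, "linear": [0, 0, 0], "delta_rot": [0, 0, 0]}, {"gripper": 1, "linear": [0, 0, 0], "delta_rot": [0, 0, 0]}, {"gripper": 1, "linear": [0, 0, 0], "delta_rot": [0, 0, 0]}, {"gripper": 1, "linear": [0, 0, 0], "delta_rot": [0, 0, 0]}, {"gripper": 1, "linear": [0, 0, 0], "delta_rot": [0, 0, 0]}, {"gripper": 1, "linear": [0, 0, 0], "delta_rot": [0, 0, 0]}, {"gripper": 1, "linear": [0, 0, 0], "delta_rot": [0, 0, 0]}], newtons=40)

```text
clock: 3.8
position: [0.5384, 0.2155, 0.0495]
ee_rot: [0.0, 0.934, 0.358, 0.0]
contact_force: [-1.4, 0.2, 1.7]
width: 0.0149
gripper_force: 42.1
```

Emit:
send_rows(increments=[{"gripper": 1, "linear": [0, 0, 0.02], "delta_rot": [0, 0, 0]}, {"gripper": 1, "linear": [0, 0, 0.05], "delta_rot": [0, 0, 0]}, {"gripper": 1, "linear": [0, 0, 0.08], "delta_rot": [0, 0, 0]}, {"gripper": 1, "linear": [0, 0, 0.11], "delta_rot": [0, 0, 0]}, {"gripper": 1, "linear": [0, 0, 0.14], "delta_rot": [0, 0, 0]}, {"gripper": 1, "linear": [0, 0, 0.17], "delta_rot": [0, 0, 0]}, {"gripper": 1, "linear": [0, 0, 0.185], "delta_rot": [0, 0, 0]}, {"gripper": 1, "linear": [0, 0, 0.185], "delta_rot": [0, 0, 0]}])

```text
clock: 4.6
position: [0.5395, 0.2158, 0.2364]
ee_rot: [0.0, 0.934, 0.358, 0.002]
contact_force: [0.6, -0.0, -2.6]
width: 0.0155
gripper_force: 41.6
```

Emit:
send_rows(increments=[{"gripper": 1, "linear": [0, -0.03, 0], "delta_rot": [0, 0, -0.08]}, {"gripper": 1, "linear": [0, -0.07, 0], "delta_rot": [0, 0, -0.17]}, {"gripper": 1, "linear": [0, -0.11, 0], "delta_rot": [0, 0, -0.26]}, {"gripper": 1, "linear": [0, -0.15, 0], "delta_rot": [0, 0, -0.35]}, {"gripper": 1, "linear": [0, -0.19, 0], "delta_rot": [0, 0, -0.44]}, {"gripper": 1, "linear": [0, -0.23, 0], "delta_rot": [0, 0, -0.53]}, {"gripper": 1, "linear": [0, -0.27, 0], "delta_rot": [0, 0, -0.62]}, {"gripper": 1, "linear": [0, -0.31, 0], "delta_rot": [0, 0, -0.7]}])

```text
clock: 5.4
position: [0.5371, -0.0958, 0.2323]
ee_rot: [-0.001, 1.0, 0.015, -0.002]
contact_force: [0.2, 0.1, -1.8]
width: 0.015
gripper_force: 41.5
```

Run:
```python
from h import *
s=get_state();print(s)
```

```text
{'clock': 5.4, 'qpos': array([-3.04038103e-01,  2.32879120e-01,  1.56272935e+00,  1.44519576e-06,
        1.34941890e+00,  1.23743692e+00]), 'qd': array([-0.71449418,  0.08988908, -0.1206188 ,  0.00301362,  0.02385529,
        0.08053913]), 'effort': array([ 3.28585356e+00, -4.13799369e+01, -2.43429869e+01, -9.91803501e-02,
        2.24326006e-01, -3.92192462e-02]), 'position': array([ 0.53706806, -0.09577732,  0.23225095]), 'ee_rot': array([-5.38770859e-04,  9.99891062e-01,  1.46599467e-02, -1.63065772e-03]), 'contact_force': array([ 0.15645571,  0.08350689, -1.84069681]), 'moment': array([-0.00391048, -0.02769213,  0.0184409 ]), 'gripper_force': 41.49812400341034, 'width': 0.015018789771934491}
```

Emit:
send_rows(increments=[{"gripper": 1, "linear": [0, -0.03, 0], "delta_rot": [0, 0, 0]}, {"gripper": 1, "linear": [0.001, -0.057, 0], "delta_rot": [0, 0, 0]}, {"gripper": 1, "linear": [0.001, -0.057, 0], "delta_rot": [0, 0, 0]}, {"gripper": 1, "linear": [0.001, -0.057, 0], "delta_rot": [0, 0, 0]}, {"gripper": 1, "linear": [0.001, -0.057, 0], "delta_rot": [0, 0, 0]}])

```text
clock: 5.9
position: [0.5387, -0.1505, 0.2331]
ee_rot: [-0.001, 1.0, 0.017, -0.001]
contact_force: [0.4, -0.7, -1.5]
width: 0.0151
gripper_force: 41.5
```

Run:
```python
from h import *
cs=cam('scene');ct=cam('top')
cv2.imwrite('pics/s2.png',cs[0]);cv2.imwrite('pics/t2.png',ct[0])
s=get_state();p=s['position'];print(p)
us,ut=proj([p],cs)[0],proj([p],ct)[0];print(us,ut)
def cr(i,u,w=40,h=60): 
    u,v=int(u[0]),int(u[1])+5; print(u-w//2,v-h//2); return cv2.resize(i[v-h//2:v+h//2,u-w//2:u+w//2],(400,600),interpolation=cv2.INTER_CUBIC)
cv2.imwrite('pics/z2.png',np.hstack([cr(cs[0],us),cr(ct[0],ut)]))
```

```text
[ 0.53902746 -0.15036191  0.23383736]
[255.28504157 205.76223891] [399.41705312 185.25067349]
235 180
379 160
```

View pics/z2.png

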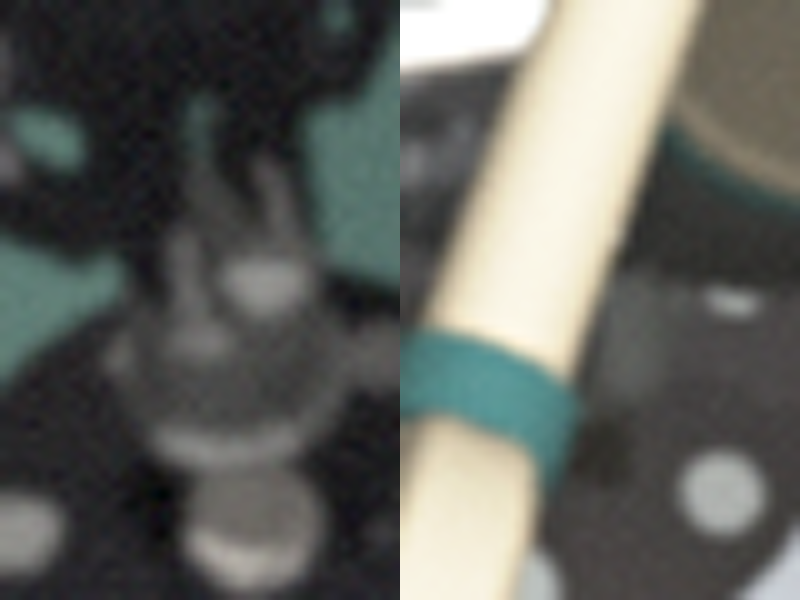

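Run:
```python
from h import *
cs=cam('scene');ct=cam('top')
s0=cv2.imread('pics/scene0.png');t0=cv2.imread('pics/top0.png');s2=cv2.imread('pics/s2.png')
p=get_state()['position'];print(p)
tip=np.array([.5389,-.1518,.1592])
th=np.linspace(0,2*np.pi,60)
circ=lambda c,z,r:np.c_[c[0]+r*np.cos(th),c[1]+r*np.sin(th),0*th+z]
def crop(i,c,o,w,h,k,cl):
    im=cv2.resize(i[o[1]:o[1]+h,o[0]:o[0]+w],(w*k,h*k),interpolation=cv2.INTER_CUBIC)
    for P,col in cl:
        q=((proj(P,c)-o+.5)*k-.5)
        cv2.polylines(im,[np.round(q*16).astype(int).reshape(-1,1,2)],True,col,1,cv2.LINE_AA,4)
    return im
sp=[(circ(tip,tip[2],.006),(0,0,255)),(circ(tip,tip[2]-.026,.013),(0,255,0))]
reel=[(circ(tip,tip[2]-.038,.08),(255,255,0))]
n=[(circ(p,p[2]-.0495,.026),(0,255,255)),(circ(p,p[2]-.0045,.0215),(255,0,255))]
a=crop(s0,cs,(245,213),30,30,10,sp);b=crop(t0,ct,(380,181),30,30,10,sp)
c=crop(s2,cs,(235,190),40,60,10,sp+n)
d=crop(s0,cs,(220,200),80,75,3,sp+reel);e=crop(t0,ct,(352,160),80,75,3,sp+reel)
im=np.zeros((600,800,3),np.uint8);im[:300,:300]=a;im[300:,:300]=b;im[:600,300:700]=c
cv2.imwrite('pics/z3.png',im)
im=np.hstack([d,e]);cv2.imwrite('pics/z4.png',im)
```

```text
[ 0.53923206 -0.15054334  0.23425106]
```

View pics/z3.png

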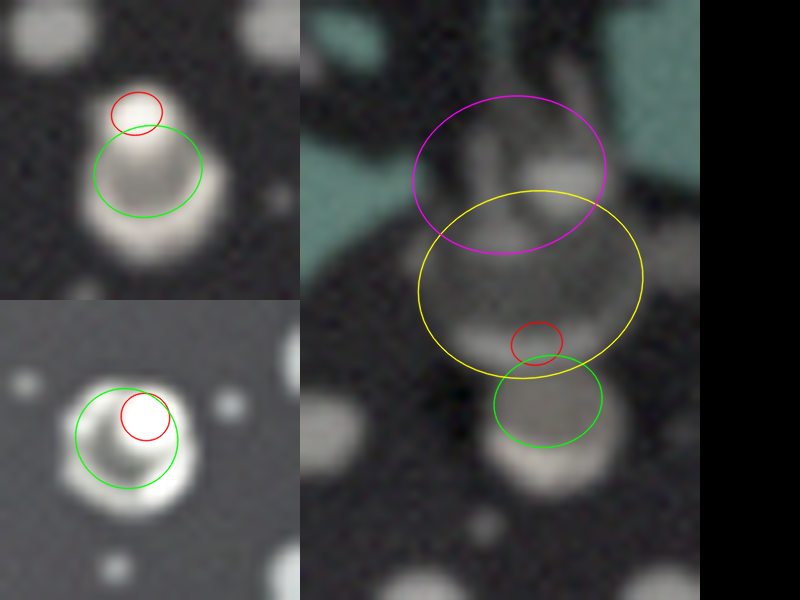

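View pics/z4.png

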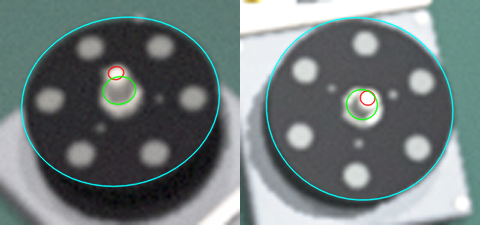

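The red and green tip circles and the reel rim fit the images, so the tip is at z≈0.159. The held nut looks about 1 px left and up of the yellow circle, so it probably sits 2–3 mm towards −x in the grip. I'll measure that numerically.

Run:
```python
from h import *
from scipy.ndimage import map_coordinates, gaussian_filter
cs=cam('scene');ct=cam('top'); p=get_state()['position']; print(p)
R=cv2.Rodrigues(cs[2])[0]; C=-R.T@cs[3]
rng=np.arange(-6,6.1,.5)*1e-3
s2=gaussian_filter(cv2.cvtColor(cs[0],cv2.COLOR_BGR2GRAY).astype(float),.4)
def fit(img,cam_,c,r,arcs,name,scl=.0025,dz=0):
    cc=-cv2.Rodrigues(cam_[2])[0].T@cam_[3]; a0=np.arctan2(*(cc-c)[1::-1]); th=a0+np.radians(arcs); res=[]
    for dx in rng:
        for dy in rng:
            P=lambda r:np.c_[c[0]+dx+r*np.cos(th),c[1]+dy+r*np.sin(th),0*th+c[2]+dz]
            v=lambda r:map_coordinates(img,proj(P(r),cam_)[:,::-1].T,order=1)
            res.append((np.mean(v(r-scl)-v(r+scl)),dx*1e3,dy*1e3))
    res.sort(reverse=True); print(name,[tuple(np.round(x,1)) for x in res[:5]])
arc=np.r_[-100:-25:5,30:101:5]
for dz in(-.0015,0,.0015,.003): fit(s2,cs,p-[0,0,.0495],.026,arc,f'flange dz{dz}',dz=dz)
tip=np.array([.5389,-.1518,.1592])
for f,c in(('scene0',cs),('top0',ct)):
    g=cv2.imread(f'pics/{f}.png',0).astype(float)
    fit(g,c,tip-[0,0,.038],.08,np.arange(-180,180,4),f+' reel')
    fit(g,c,tip,.006,np.arange(-180,180,10),f+' tip')
```

```text
[ 0.53934233 -0.15080606  0.23442749]
flange dz-0.0015 [(np.float64(30.1), np.float64(0.0), np.float64(2.0)), (np.float64(30.0), np.float64(-0.5), np.float64(2.0)), (np.float64(29.9), np.float64(0.0), np.float64(1.5)), (np.float64(29.9), np.float64(-0.5), np.float64(1.5)), (np.float64(29.8), np.float64(0.0), np.float64(2.5))]
flange dz0 [(np.float64(30.1), np.float64(0.5), np.float64(1.5)), (np.float64(30.0), np.float64(1.0), np.float64(1.5)), (np.float64(29.9), np.float64(0.5), np.float64(2.0)), (np.float64(29.9), np.float64(1.0), np.float64(2.0)), (np.float64(29.8), np.float64(0.5), np.float64(1.0))]
flange dz0.0015 [(np.float64(30.1), np.float64(1.5), np.float64(1.0)), (np.float64(30.0), np.float64(1.5), np.float64(1.5)), (np.float64(29.9), np.float64(2.0), np.float64(1.0)), (np.float64(29.9), np.float64(2.0), np.float64(1.5)), (np.float64(29.9), np.float64(1.0), np.float64(1.0))]
flange dz0.003 [(np.float64(30.1), np.float64(2.5), np.float64(1.0)), (np.float64(30.0), np.float64(2.5), np.float64(0.5)), (np.float64(29.9), np.float64(2.0), np.float64(1.0)), (np.float64(29.9), np.flo
[... 528 characters left out ...]
0), np.float64(1.0)), (np.float64(81.5), np.float64(1.0), np.float64(1.0)), (np.float64(81.5), np.float64(0.5), np.float64(1.5))]
top0 reel [(np.float64(-10.6), np.float64(6.0), np.float64(2.5)), (np.float64(-10.7), np.float64(6.0), np.float64(3.0)), (np.float64(-10.7), np.float64(6.0), np.float64(2.0)), (np.float64(-10.9), np.float64(6.0), np.float64(3.5)), (np.float64(-11.0), np.float64(6.0), np.float64(1.5))]
top0 tip [(np.float64(75.8), np.float64(2.0), np.float64(-4.0)), (np.float64(75.5), np.float64(1.5), np.float64(-4.0)), (np.float64(75.2), np.float64(2.0), np.float64(-3.5)), (np.float64(74.8), np.float64(1.0), np.float64(-4.0)), (np.float64(74.4), np.float64(1.5), np.float64(-3.5))]
```

Emit:
send_rows(increments=[{"gripper": 1, "linear": [0, -0.001, -0.01], "delta_rot": [0, 0, 0]}, {"gripper": 1, "linear": [0, -0.001, -0.018], "delta_rot": [0, 0, 0]}, {"gripper": 1, "linear": [0, -0.001, -0.023], "delta_rot": [0, 0, 0]}, {"gripper": 1, "linear": [0, -0.001, -0.027], "delta_rot": [0, 0, 0]}, {"gripper": 1, "linear": [0, -0.001, -0.029], "delta_rot": [0, 0, 0]}, {"gripper": 1, "linear": [0, -0.001, -0.031], "delta_rot": [0, 0, 0]}, {"gripper": 1, "linear": [0, -0.001, -0.031], "delta_rot": [0, 0, 0]}])

```text
clock: 6.9
position: [0.5393, -0.1525, 0.2032]
ee_rot: [0.0, 1.0, 0.016, -0.0]
contact_force: [-0.3, -0.2, -1.3]
width: 0.0155
gripper_force: 41.5
```

Emit:
send_rows(increments=[{"gripper": 1, "linear": [0, 0, -0.002], "delta_rot": [0, 0, 0]}, {"gripper": 1, "linear": [0, 0, -0.004], "delta_rot": [0, 0, 0]}, {"gripper": 1, "linear": [0, 0, -0.004], "delta_rot": [0, 0, 0]}])

```text
clock: 7.2
position: [0.5391, -0.1524, 0.1991]
ee_rot: [-0.0, 1.0, 0.016, -0.0]
contact_force: [1.0, 0.7, -1.7]
width: 0.0153
gripper_force: 41.5
```

Emit:
send_rows(increments=[{"gripper": 1, "linear": [0, 0, -0.002], "delta_rot": [0, 0, 0]}, {"gripper": 1, "linear": [0, 0, -0.004], "delta_rot": [0, 0, 0]}, {"gripper": 1, "linear": [0, 0, -0.004], "delta_rot": [0, 0, 0]}])

```text
clock: 7.5
position: [0.5395, -0.1527, 0.1951]
ee_rot: [0.0, 1.0, 0.016, 0.0]
contact_force: [0.2, -1.6, -2.6]
width: 0.0153
gripper_force: 41.5
```

Emit:
send_rows(increments=[{"gripper": 1, "linear": [0, 0, -0.001], "delta_rot": [0, 0, 0]}, {"gripper": 1, "linear": [0, 0, -0.003], "delta_rot": [0, 0, 0]}, {"gripper": 1, "linear": [0, 0, -0.003], "delta_rot": [0, 0, 0]}])

```text
clock: 7.8
position: [0.5395, -0.1527, 0.1921]
ee_rot: [0.0, 1.0, 0.016, 0.0]
contact_force: [1.7, -0.4, -3.0]
width: 0.0152
gripper_force: 41.4
```

Emit:
send_rows(increments=[{"gripper": 1, "linear": [0, 0, -0.002], "delta_rot": [0, 0, 0]}, {"gripper": 1, "linear": [0, 0, -0.004], "delta_rot": [0, 0, 0]}, {"gripper": 1, "linear": [0, 0, -0.006], "delta_rot": [0, 0, 0]}, {"gripper": 1, "linear": [0, 0, -0.006], "delta_rot": [0, 0, 0]}])

```text
clock: 8.2
position: [0.5397, -0.1529, 0.1862]
ee_rot: [0.0, 1.0, 0.016, 0.0]
contact_force: [1.3, -2.0, -1.7]
width: 0.0151
gripper_force: 41.6
```

Emit:
send_rows(increments=[{"gripper": 1, "linear": [0, 0, -0.001], "delta_rot": [0, 0, 0]}, {"gripper": 1, "linear": [0, 0, -0.003], "delta_rot": [0, 0, 0]}, {"gripper": 1, "linear": [0, 0, -0.003], "delta_rot": [0, 0, 0]}])

```text
clock: 8.5
position: [0.5397, -0.153, 0.1833]
ee_rot: [0.001, 1.0, 0.016, 0.0]
contact_force: [1.9, -2.6, -1.1]
width: 0.015
gripper_force: 41.7
```

Emit:
send_rows(increments=[{"gripper": 1, "linear": [0.0003, -0.0005, 0], "delta_rot": [0, 0, 0]}, {"gripper": 1, "linear": [0.0003, -0.0005, -0.001], "delta_rot": [0, 0, 0]}, {"gripper": 1, "linear": [0.0003, -0.0005, -0.001], "delta_rot": [0, 0, 0]}])

```text
clock: 8.8
position: [0.5397, -0.1531, 0.1823]
ee_rot: [0.0, 1.0, 0.016, 0.0]
contact_force: [1.6, -2.6, -1.3]
width: 0.0152
gripper_force: 41.7
```

Emit:
send_rows(increments=[{"gripper": 1, "linear": [0, 0, -0.001], "delta_rot": [0, 0, 0]}, {"gripper": 1, "linear": [0, 0, -0.001], "delta_rot": [0, 0, 0]}, {"gripper": 1, "linear": [0, 0, -0.001], "delta_rot": [0, 0, 0]}])

```text
clock: 9.1
position: [0.5397, -0.1531, 0.1813]
ee_rot: [0.0, 1.0, 0.016, 0.0]
contact_force: [1.9, -2.7, -1.2]
width: 0.0154
gripper_force: 41.7
```

Emit:
send_rows(increments=[{"gripper": 1, "linear": [0.0003, -0.0005, -0.001], "delta_rot": [0, 0, 0]}, {"gripper": 1, "linear": [0.0003, -0.0005, -0.001], "delta_rot": [0, 0, 0]}])

```text
clock: 9.3
position: [0.5397, -0.1532, 0.1805]
ee_rot: [-0.0, 1.0, 0.016, -0.0]
contact_force: [0.3, -2.2, 2.4]
width: 0.0156
gripper_force: 42.0
```

Emit:
send_rows(increments=[{"gripper": 1, "linear": [0, 0, -0.001], "delta_rot": [0, 0, 0]}, {"gripper": 1, "linear": [0, 0, -0.001], "delta_rot": [0, 0, 0]}])

```text
clock: 9.5
position: [0.5398, -0.1532, 0.1804]
ee_rot: [-0.0, 1.0, 0.016, 0.0]
contact_force: [-1.5, -0.0, 6.6]
width: 0.0151
gripper_force: 42.8
```

Emit:
send_rows(increments=[{"gripper": 1, "linear": [0, 0, -0.001], "delta_rot": [0, 0, 0]}, {"gripper": 1, "linear": [0, 0, -0.001], "delta_rot": [0, 0, 0]}])

```text
clock: 9.7
position: [0.5398, -0.1532, 0.1803]
ee_rot: [0.0, 1.0, 0.016, 0.0]
contact_force: [-1.6, 0.4, 11.5]
width: 0.0149
gripper_force: 43.4
```

Emit:
send_rows(increments=[{"gripper": 1, "linear": [0, 0, 0.0005], "delta_rot": [0, 0, 0.1]}, {"gripper": 1, "linear": [0, 0, 0.001], "delta_rot": [0, 0, 0.2]}])

```text
clock: 9.9
position: [0.5402, -0.1535, 0.1807]
ee_rot: [0.0, 0.993, 0.118, 0.001]
contact_force: [0.1, -2.0, 5.1]
width: 0.0152
gripper_force: 42.6
```

Emit:
send_rows(increments=[{"gripper": 1, "linear": [0, 0, 0.0003], "delta_rot": [0, 0, 0.12]}, {"gripper": 1, "linear": [0, 0, 0.0005], "delta_rot": [0, 0, 0.24]}])

```text
clock: 10.1
position: [0.5401, -0.1531, 0.181]
ee_rot: [-0.0, 0.972, 0.236, 0.001]
contact_force: [0.0, -1.3, 6.0]
width: 0.0152
gripper_force: 42.7
```

Run:
```python
from h import *
s=get_state();print(s['qpos'],s['moment'],s['contact_force'],s['position'])
```

```text
[-4.00732057e-01  2.87635958e-01  1.61721042e+00  9.81522663e-04
  1.23587591e+00  6.92512039e-01] [-0.09812758 -0.03284486 -0.18091689] [ 0.03763932 -1.28239829  5.97291671] [ 0.54005187 -0.15305824  0.18100239]
```

Emit:
send_rows(increments=[{"gripper": 1, "linear": [0, 0, 0.0002], "delta_rot": [0, 0, 0.12]}, {"gripper": 1, "linear": [0, 0, 0.0004], "delta_rot": [0, 0, 0.24]}])

```text
clock: 10.3
position: [0.5404, -0.1533, 0.1814]
ee_rot: [0.0, 0.936, 0.351, 0.001]
contact_force: [1.9, -2.4, 3.8]
width: 0.0154
gripper_force: 42.3
```

Emit:
send_rows(increments=[{"gripper": 1, "linear": [0, 0, 0.0002], "delta_rot": [0, 0, 0.12]}, {"gripper": 1, "linear": [0, 0, 0.0004], "delta_rot": [0, 0, 0.24]}])

```text
clock: 10.5
position: [0.5389, -0.1525, 0.1802]
ee_rot: [-0.001, 0.888, 0.461, -0.0]
contact_force: [1.3, -0.2, -2.7]
width: 0.015
gripper_force: 41.6
```

Emit:
send_rows(increments=[{"gripper": 1, "linear": [0, 0, 0.0002], "delta_rot": [0, 0, 0.12]}, {"gripper": 1, "linear": [0, 0, 0.0004], "delta_rot": [0, 0, 0.24]}])

```text
clock: 10.7
position: [0.5386, -0.1523, 0.18]
ee_rot: [-0.002, 0.826, 0.564, -0.001]
contact_force: [0.4, 0.4, -1.5]
width: 0.0153
gripper_force: 41.5
```

Between the last calls the start passed its edge: the upward force vanished. Now I lower the nut into the drop.

Emit:
send_rows(increments=[{"gripper": 1, "linear": [0, 0, -0.0015], "delta_rot": [0, 0, 0]}, {"gripper": 1, "linear": [0, 0, -0.003], "delta_rot": [0, 0, 0]}, {"gripper": 1, "linear": [0, 0, -0.003], "delta_rot": [0, 0, 0]}])

```text
clock: 11.0
position: [0.5391, -0.1529, 0.1772]
ee_rot: [-0.001, 0.828, 0.561, -0.0]
contact_force: [0.1, 0.3, -2.5]
width: 0.0155
gripper_force: 41.5
```

Emit:
send_rows(increments=[{"gripper": 1, "linear": [0, 0, -0.001], "delta_rot": [0, 0, 0]}, {"gripper": 1, "linear": [0, 0, -0.001], "delta_rot": [0, 0, 0]}])

```text
clock: 11.2
position: [0.5395, -0.153, 0.1767]
ee_rot: [-0.001, 0.828, 0.561, -0.0]
contact_force: [-0.4, 1.6, -1.9]
width: 0.0152
gripper_force: 41.5
```

Emit:
send_rows(increments=[{"gripper": 1, "linear": [0, 0, -0.001], "delta_rot": [0, 0, 0]}, {"gripper": 1, "linear": [0, 0, -0.001], "delta_rot": [0, 0, 0]}])

```text
clock: 11.4
position: [0.5397, -0.153, 0.1762]
ee_rot: [-0.0, 0.827, 0.562, 0.0]
contact_force: [-0.5, 1.7, 0.7]
width: 0.0151
gripper_force: 41.8
```

Emit:
send_rows(increments=[{"gripper": 1, "linear": [0, 0, -0.001], "delta_rot": [0, 0, 0]}, {"gripper": 1, "linear": [0, 0, -0.001], "delta_rot": [0, 0, 0]}])

```text
clock: 11.6
position: [0.5397, -0.153, 0.1761]
ee_rot: [-0.0, 0.827, 0.562, 0.0]
contact_force: [-2.0, 2.8, 5.5]
width: 0.0154
gripper_force: 42.6
```

Emit:
send_rows(increments=[{"gripper": 1, "linear": [0, 0, -0.0002], "delta_rot": [0, 0, -0.1]}, {"gripper": 1, "linear": [0, 0, -0.0004], "delta_rot": [0, 0, -0.2]}, {"gripper": 1, "linear": [0, 0, -0.0006], "delta_rot": [0, 0, -0.3]}])

```text
clock: 11.9
position: [0.5397, -0.1534, 0.1755]
ee_rot: [0.0, 0.903, 0.43, 0.0]
contact_force: [-0.6, 2.2, 5.1]
width: 0.0153
gripper_force: 42.5
```

Emit:
send_rows(increments=[{"gripper": 1, "linear": [0, 0, -0.0003], "delta_rot": [0, 0, -0.12]}, {"gripper": 1, "linear": [0, 0, -0.0006], "delta_rot": [0, 0, -0.24]}, {"gripper": 1, "linear": [0, 0, -0.0009], "delta_rot": [0, 0, -0.36]}])

```text
clock: 12.2
position: [0.54, -0.1538, 0.1747]
ee_rot: [0.001, 0.965, 0.261, 0.0]
contact_force: [-1.4, 1.0, 4.6]
width: 0.015
gripper_force: 42.5
```

Run:
```python
from h import *
s=get_state();print(s['qpos'],s['moment'],s['contact_force'],s['position'])
```

```text
[-4.00976465e-01  2.92476492e-01  1.62681169e+00 -8.44344131e-04
  1.22103819e+00  6.41973157e-01] [0.2187022  0.40929219 0.06943217] [-1.37336308  1.04956692  4.63789139] [ 0.53996097 -0.15384859  0.17469199]
```

Emit:
send_rows(increments=[{"gripper": 1, "linear": [0, 0, -0.0003], "delta_rot": [0, 0, -0.12]}, {"gripper": 1, "linear": [0, 0, -0.0006], "delta_rot": [0, 0, -0.24]}, {"gripper": 1, "linear": [0, 0, -0.0009], "delta_rot": [0, 0, -0.36]}, {"gripper": 1, "linear": [0, 0, -0.0011], "delta_rot": [0, 0, -0.48]}])

```text
clock: 12.6
position: [0.5401, -0.1545, 0.1736]
ee_rot: [0.001, 1.0, 0.024, 0.001]
contact_force: [-1.0, -0.6, 3.2]
width: 0.0154
gripper_force: 42.3
```

Emit:
send_rows(increments=[{"gripper": 1, "linear": [0, 0, -0.0003], "delta_rot": [0, 0, -0.12]}, {"gripper": 1, "linear": [0, 0, -0.0006], "delta_rot": [0, 0, -0.24]}, {"gripper": 1, "linear": [0, 0, -0.0009], "delta_rot": [0, 0, -0.36]}, {"gripper": 1, "linear": [0, 0, -0.0011], "delta_rot": [0, 0, -0.48]}])

```text
clock: 13.0
position: [0.5407, -0.1554, 0.1726]
ee_rot: [0.002, 0.977, -0.214, 0.002]
contact_force: [-1.2, -2.0, 3.5]
width: 0.015
gripper_force: 42.2
```

Run:
```python
from h import *
s=get_state();print(s['qpos'],s['moment'],s['contact_force'],s['position'])
```

```text
[-0.40153202  0.29451028  1.62940649 -0.00319939  1.21378249  1.6020429 ] [-0.37145249  0.18191584  0.09250813] [-1.21676563 -2.01673168  3.48106547] [ 0.54071352 -0.15537735  0.17259117]
```

Emit:
send_rows(increments=[{"gripper": 1, "linear": [0, 0, 0.0008], "delta_rot": [0, 0, 0]}, {"gripper": -1, "linear": [0, 0, 0.0008], "delta_rot": [0, 0, 0]}, {"gripper": -1, "linear": [0, 0, 0.0008], "delta_rot": [0, 0, 0]}, {"gripper": -1, "linear": [0, 0, 0.001], "delta_rot": [0, 0, 0]}, {"gripper": -1, "linear": [0, 0, 0.001], "delta_rot": [0, 0, 0]}, {"gripper": -1, "linear": [0, 0, 0.001], "delta_rot": [0, 0, 0]}, {"gripper": -1, "linear": [0, 0, 0.001], "delta_rot": [0, 0, 0]}, {"gripper": -1, "linear": [0, 0, 0.001], "delta_rot": [0, 0, 0]}])

```text
clock: 13.8
position: [0.5399, -0.1535, 0.1723]
ee_rot: [0.0, 0.977, -0.212, 0.0]
contact_force: [0.1, 1.0, 0.2]
width: 0.0854
gripper_force: 0.0
```

Run:
```python
from h import *
s=get_state();print(s['qpos'],s['moment'],s['contact_force'],s['position'],s['width'],s['ee_rot'])
```

```text
[-4.00841617e-01  2.94726686e-01  1.62983437e+00 -7.66189774e-05
  1.21701759e+00  1.59702979e+00] [ 0.03582926  0.00033904 -0.03550973] [0.09387248 0.9928064  0.23220625] [ 0.53993426 -0.1534701   0.17230613] 0.08540967506054889 [ 3.66129974e-05  9.77290173e-01 -2.11905442e-01  1.90876165e-07]
```

Emit:
send_rows(increments=[{"gripper": -1, "linear": [-0.001, -0.0012, 0], "delta_rot": [0, 0, 0.14]}, {"gripper": -1, "linear": [-0.001, -0.0012, 0], "delta_rot": [0, 0, 0.28]}, {"gripper": -1, "linear": [-0.001, -0.0012, 0], "delta_rot": [0, 0, 0.42]}, {"gripper": -1, "linear": [-0.001, -0.0012, 0], "delta_rot": [0, 0, 0.56]}, {"gripper": -1, "linear": [-0.001, -0.0012, 0], "delta_rot": [0, 0, 0.7]}, {"gripper": -1, "linear": [-0.001, -0.0012, 0], "delta_rot": [0, 0, 0.84]}, {"gripper": -1, "linear": [-0.001, -0.0012, 0], "delta_rot": [0, 0, 0.98]}, {"gripper": -1, "linear": [-0.001, -0.0012, 0], "delta_rot": [0, 0, 1.12]}])

```text
clock: 14.6
position: [0.5389, -0.1547, 0.1723]
ee_rot: [0.0, 0.94, 0.342, 0.0]
contact_force: [-1.1, 0.5, 0.2]
width: 0.0854
gripper_force: 0.0
```

Emit:
send_rows(increments=[{"gripper": -1, "linear": [0, 0, 0], "delta_rot": [0, 0, 0.14]}, {"gripper": -1, "linear": [0, 0, 0], "delta_rot": [0, 0, 0.28]}, {"gripper": -1, "linear": [0, 0, 0], "delta_rot": [0, 0, 0.42]}, {"gripper": -1, "linear": [0, 0, 0], "delta_rot": [0, 0, 0.56]}, {"gripper": -1, "linear": [0, 0, 0], "delta_rot": [0, 0, 0.7]}, {"gripper": -1, "linear": [0, 0, 0], "delta_rot": [0, 0, 0.84]}, {"gripper": -1, "linear": [0, 0, 0], "delta_rot": [0, 0, 0.98]}, {"gripper": -1, "linear": [0, 0, 0], "delta_rot": [0, 0, 1.12]}])

```text
clock: 15.4
position: [0.5389, -0.1547, 0.1724]
ee_rot: [0.0, 0.614, 0.789, 0.0]
contact_force: [-0.2, -0.4, 0.6]
width: 0.0854
gripper_force: 0.0
```

Emit:
send_rows(increments=[{"gripper": -1, "linear": [0, 0, 0], "delta_rot": [0, 0, 0.14]}, {"gripper": -1, "linear": [0, 0, 0], "delta_rot": [0, 0, 0.28]}, {"gripper": -1, "linear": [0, 0, 0], "delta_rot": [0, 0, 0.42]}, {"gripper": -1, "linear": [0, 0, 0], "delta_rot": [0, 0, 0.56]}, {"gripper": -1, "linear": [0, 0, 0], "delta_rot": [0, 0, 0.7]}, {"gripper": -1, "linear": [0, 0, 0], "delta_rot": [0, 0, 0.84]}, {"gripper": -1, "linear": [0, 0, 0], "delta_rot": [0, 0, 0.9]}, {"gripper": -1, "linear": [0, 0, 0], "delta_rot": [0, 0, 0.9]}])

```text
clock: 16.2
position: [0.5389, -0.1547, 0.1723]
ee_rot: [0.0, 0.213, 0.977, 0.0]
contact_force: [0.6, -0.2, -0.2]
width: 0.0856
gripper_force: 0.0
```

Now I re-grip, checking the forces for any disturbance, and read the moment.

Emit:
send_rows(increments=[{"gripper": 1, "linear": [0, 0, 0], "delta_rot": [0, 0, 0]}, {"gripper": 1, "linear": [0, 0, 0], "delta_rot": [0, 0, 0]}, {"gripper": 1, "linear": [0, 0, 0], "delta_rot": [0, 0, 0]}, {"gripper": 1, "linear": [0, 0, 0], "delta_rot": [0, 0, 0]}, {"gripper": 1, "linear": [0, 0, 0], "delta_rot": [0, 0, 0]}, {"gripper": 1, "linear": [0, 0, 0], "delta_rot": [0, 0, 0]}, {"gripper": 1, "linear": [0, 0, 0], "delta_rot": [0, 0, 0]}, {"gripper": 1, "linear": [0, 0, 0], "delta_rot": [0, 0, 0]}])

```text
clock: 17.0
position: [0.5388, -0.1547, 0.1723]
ee_rot: [-0.0, 0.213, 0.977, 0.0]
contact_force: [-0.6, 1.4, 1.1]
width: 0.015
gripper_force: 42.5
```

```bash
cat > st.py <<'E'
from h import *
np.set_printoptions(precision=3,suppress=True)
s=get_state();print('q6',s['qpos'][5],'M',s['moment'],'F',s['contact_force'],'p',s['position']*1e3,'yaw',np.degrees(2*np.arctan2(s['ee_rot'][2],s['ee_rot'][1])),'w',s['width'],s['effort'][5])
E
python3 st.py
```

```text
q6 -1.5457354078221563 M [0.029 0.051 0.   ] F [-0.586  1.362  1.056] p [ 538.832 -154.695  172.347] yaw 155.4313831898994 w 0.015015888970157737 -0.00424281635787338
```

Emit:
send_rows(increments=[{"gripper": 1, "linear": [0, 0, -0.0003], "delta_rot": [0, 0, -0.12]}, {"gripper": 1, "linear": [0, 0, -0.0006], "delta_rot": [0, 0, -0.24]}, {"gripper": 1, "linear": [0, 0, -0.0009], "delta_rot": [0, 0, -0.36]}, {"gripper": 1, "linear": [0, 0, -0.001], "delta_rot": [0, 0, -0.44]}])

```text
clock: 17.4
position: [0.539, -0.1552, 0.1715]
ee_rot: [0.0, 0.423, 0.906, -0.0]
contact_force: [0.4, -0.5, -0.2]
width: 0.0154
gripper_force: 42.5
```

```bash
python3 st.py
```

```text
q6 -1.1017958206279508 M [-0.126  0.053 -0.008] F [ 0.395 -0.469 -0.223] p [ 539.04  -155.243  171.478] yaw 129.9998855017801 w 0.015449653357621843 -0.5016755126416683
```

Emit:
send_rows(increments=[{"gripper": 1, "linear": [0, 0, -0.0004], "delta_rot": [0, 0, -0.12]}, {"gripper": 1, "linear": [0, 0, -0.0007], "delta_rot": [0, 0, -0.22]}, {"gripper": 1, "linear": [0, 0, -0.0007], "delta_rot": [0, 0, -0.22]}])

```text
clock: 17.7
position: [0.5387, -0.1554, 0.1714]
ee_rot: [0.0, 0.518, 0.855, -0.001]
contact_force: [-1.6, -1.4, 4.5]
width: 0.015
gripper_force: 43.0
```

```bash
python3 st.py
```

```text
q6 -0.8849940449357523 M [-0.163  0.494 -0.004] F [-1.649 -1.411  4.486] p [ 538.665 -155.351  171.355] yaw 117.58749599087268 w 0.014977459678117238 0.4140613228082657
```

Emit:
send_rows(increments=[{"gripper": 1, "linear": [0, 0, -0.0001], "delta_rot": [0, 0, -0.1]}, {"gripper": 1, "linear": [0, 0, -0.0002], "delta_rot": [0, 0, -0.16]}, {"gripper": 1, "linear": [0, 0, -0.0002], "delta_rot": [0, 0, -0.16]}])

```text
clock: 18.0
position: [0.5386, -0.1554, 0.1713]
ee_rot: [0.0, 0.584, 0.812, -0.001]
contact_force: [-2.5, -1.3, 6.3]
width: 0.0151
gripper_force: 43.2
```

```bash
python3 st.py
```

```text
q6 -0.7262233447065056 M [-0.178  0.61   0.037] F [-2.491 -1.269  6.276] p [ 538.577 -155.423  171.323] yaw 108.49289159137712 w 0.015092481649088905 0.2440292201936245
```

Emit:
send_rows(increments=[{"gripper": 1, "linear": [0, 0, 0.0006], "delta_rot": [0, 0, -0.08]}, {"gripper": 1, "linear": [0, 0, 0.0006], "delta_rot": [0, 0, -0.12]}, {"gripper": 1, "linear": [0, 0, 0.0006], "delta_rot": [0, 0, -0.12]}])

```text
clock: 18.3
position: [0.5386, -0.1553, 0.1714]
ee_rot: [0.0, 0.632, 0.775, -0.001]
contact_force: [-2.0, -1.8, 4.6]
width: 0.0153
gripper_force: 42.9
```

```bash
python3 st.py
```

```text
q6 -0.6069606602360814 M [-0.303  0.533  0.017] F [-2.039 -1.78   4.646] p [ 538.611 -155.275  171.371] yaw 101.65359018177428 w 0.015265866607422603 0.22081738337874413
```

Emit:
send_rows(increments=[{"gripper": 1, "linear": [0, 0, 0.0002], "delta_rot": [0, 0, -0.06]}, {"gripper": 1, "linear": [0, 0, 0.0002], "delta_rot": [0, 0, -0.1]}, {"gripper": 1, "linear": [0, 0, 0.0002], "delta_rot": [0, 0, -0.1]}])

```text
clock: 18.6
position: [0.5386, -0.155, 0.1714]
ee_rot: [0.0, 0.67, 0.743, -0.0]
contact_force: [-0.3, -2.9, 4.2]
width: 0.0152
gripper_force: 42.8
```

```bash
python3 st.py
```

```text
q6 -0.507284243926194 M [-0.27   0.538 -0.   ] F [-0.321 -2.938  4.199] p [ 538.561 -155.032  171.357] yaw 95.94135253317305 w 0.0151560240758652 0.1804661052301526
```

Emit:
send_rows(increments=[{"gripper": 1, "linear": [0, 0, 0], "delta_rot": [0, 0, -0.05]}, {"gripper": 1, "linear": [0, 0, 0], "delta_rot": [0, 0, -0.07]}, {"gripper": 1, "linear": [0, 0, 0], "delta_rot": [0, 0, -0.07]}])

```text
clock: 18.9
position: [0.5386, -0.1548, 0.1714]
ee_rot: [-0.0, 0.695, 0.719, -0.0]
contact_force: [-2.6, -1.4, 4.2]
width: 0.0154
gripper_force: 42.9
```

```bash
python3 st.py
```

```text
q6 -0.4371243604436729 M [-0.219  0.692  0.1  ] F [-2.59  -1.373  4.249] p [ 538.594 -154.845  171.357] yaw 91.92376909718207 w 0.015407241922339856 0.17087135463953018
```

Emit:
send_rows(increments=[{"gripper": 1, "linear": [0, 0, 0], "delta_rot": [0, 0, -0.05]}, {"gripper": 1, "linear": [0, 0, 0], "delta_rot": [0, 0, -0.05]}])

```text
clock: 19.1
position: [0.5386, -0.1547, 0.1713]
ee_rot: [-0.0, 0.713, 0.701, -0.0]
contact_force: [-2.5, -1.9, 4.7]
width: 0.0152
gripper_force: 43.0
```

```bash
python3 st.py
```

```text
q6 -0.386912346835103 M [-0.197  0.751  0.075] F [-2.522 -1.877  4.714] p [ 538.625 -154.706  171.305] yaw 89.04243437275973 w 0.015246858583724794 0.22398790810257196
```

Emit:
send_rows(increments=[{"gripper": 1, "linear": [0, 0, 0], "delta_rot": [0, 0, -0.05]}, {"gripper": 1, "linear": [0, 0, 0], "delta_rot": [0, 0, -0.05]}])

```text
clock: 19.3
position: [0.5386, -0.1547, 0.1713]
ee_rot: [-0.0, 0.73, 0.683, -0.0]
contact_force: [-3.2, -1.2, 5.3]
width: 0.0154
gripper_force: 43.0
```

```bash
python3 st.py
```

```text
q6 -0.3374026743373603 M [-0.1    0.874  0.008] F [-3.157 -1.173  5.292] p [ 538.585 -154.716  171.264] yaw 86.20571388514551 w 0.015351426009189777 0.2811286970973015
```

Emit:
send_rows(increments=[{"gripper": 1, "linear": [-0.001, -0.0005, 0], "delta_rot": [0, 0, -0.05]}, {"gripper": 1, "linear": [-0.001, -0.0005, 0], "delta_rot": [0, 0, -0.05]}])

```text
clock: 19.5
position: [0.5384, -0.1548, 0.1712]
ee_rot: [0.0, 0.747, 0.665, 0.001]
contact_force: [-0.5, -2.1, 3.8]
width: 0.015
gripper_force: 42.8
```

```bash
python3 st.py
```

```text
q6 -0.28938498653510464 M [0.12  0.552 0.189] F [-0.536 -2.097  3.834] p [ 538.366 -154.797  171.241] yaw 83.35374878250182 w 0.01498204774292369 0.38787818513810635
```

Emit:
send_rows(increments=[{"gripper": 1, "linear": [0, 0, 0], "delta_rot": [0, 0, -0.05]}, {"gripper": 1, "linear": [0, 0, 0], "delta_rot": [0, 0, -0.05]}])

```text
clock: 19.7
position: [0.5383, -0.1548, 0.1712]
ee_rot: [0.0, 0.763, 0.646, 0.0]
contact_force: [-0.6, -0.2, 4.6]
width: 0.0148
gripper_force: 43.1
```

```bash
python3 st.py
```

```text
q6 -0.23993225537603582 M [0.261 0.494 0.516] F [-0.616 -0.194  4.602] p [ 538.343 -154.835  171.237] yaw 80.53723275221657 w 0.014779173026673208 0.7053982838988304
```

It's tight: the moment rose sharply to about 0.5 N·m. No further turning. I'll unload the tool wind-up slightly, then release.

Emit:
send_rows(increments=[{"gripper": 1, "linear": [0, 0, 0.0005], "delta_rot": [0, 0, 0.02]}, {"gripper": 1, "linear": [0, 0, 0.001], "delta_rot": [0, 0, 0.035]}])

```text
clock: 19.9
position: [0.5383, -0.1548, 0.1713]
ee_rot: [-0.0, 0.752, 0.659, 0.001]
contact_force: [3.8, -0.5, -6.0]
width: 0.0155
gripper_force: 41.7
```

```bash
python3 st.py
```

```text
q6 -0.2731801779734052 M [ 0.081 -0.109 -0.542] F [ 3.766 -0.5   -6.024] p [ 538.263 -154.849  171.251] yaw 82.40502330881083 w 0.015477994047292411 -0.40632622316479683
```

Emit:
send_rows(increments=[{"gripper": 1, "linear": [0, 0, -0.001], "delta_rot": [0, 0, -0.015]}, {"gripper": 1, "linear": [0, 0, -0.001], "delta_rot": [0, 0, -0.015]}])

```text
clock: 20.1
position: [0.5383, -0.1549, 0.1713]
ee_rot: [0.0, 0.757, 0.653, 0.001]
contact_force: [2.0, -0.7, -0.2]
width: 0.0152
gripper_force: 42.4
```

```bash
python3 st.py
```

```text
q6 -0.25794941971172114 M [0.402 0.135 0.235] F [ 2.018 -0.711 -0.185] p [ 538.306 -154.886  171.252] yaw 81.55682868357194 w 0.01523475764362697 0.2989554684609175
```

Emit:
send_rows(increments=[{"gripper": 1, "linear": [0, 0, 0], "delta_rot": [0, 0, -0.01]}, {"gripper": 1, "linear": [0, 0, 0], "delta_rot": [0, 0, -0.01]}])

```text
clock: 20.3
position: [0.5382, -0.1549, 0.1712]
ee_rot: [0.0, 0.761, 0.649, 0.0]
contact_force: [2.5, 1.1, 0.5]
width: 0.0151
gripper_force: 42.5
```

```bash
python3 st.py
```

```text
q6 -0.24762241894172757 M [ 0.465 -0.003  0.445] F [2.526 1.113 0.535] p [ 538.248 -154.866  171.228] yaw 80.9781677999413 w 0.015115223428925073 0.45985573902726173
```

Emit:
send_rows(increments=[{"gripper": 1, "linear": [0, 0, 0], "delta_rot": [0, 0, 0.01]}, {"gripper": 1, "linear": [0, 0, 0], "delta_rot": [0, 0, 0.01]}])

```text
clock: 20.5
position: [0.5382, -0.1549, 0.1712]
ee_rot: [0.0, 0.758, 0.653, 0.001]
contact_force: [3.7, 2.5, 0.9]
width: 0.0151
gripper_force: 42.3
```

```bash
python3 st.py
```

```text
q6 -0.2568493206488198 M [ 0.591 -0.014 -0.005] F [3.653 2.512 0.912] p [ 538.227 -154.879  171.243] yaw 81.48687009598798 w 0.015051993309848083 -0.04143723752349615
```

Emit:
send_rows(increments=[{"gripper": -1, "linear": [0, 0, 0], "delta_rot": [0, 0, 0]}, {"gripper": -1, "linear": [0, 0, 0], "delta_rot": [0, 0, 0]}, {"gripper": -1, "linear": [0, 0, 0.001], "delta_rot": [0, 0, 0]}, {"gripper": -1, "linear": [0, 0, 0.001], "delta_rot": [0, 0, 0]}, {"gripper": -1, "linear": [0, 0, 0.001], "delta_rot": [0, 0, 0]}, {"gripper": -1, "linear": [0, 0, 0.001], "delta_rot": [0, 0, 0]}, {"gripper": -1, "linear": [0, 0, 0.001], "delta_rot": [0, 0, 0]}])

```text
clock: 21.2
position: [0.5379, -0.1552, 0.1722]
ee_rot: [0.0, 0.757, 0.653, -0.0]
contact_force: [0.4, 0.4, 0.3]
width: 0.0851
gripper_force: 0.0
```

Emit:
send_rows(increments=[{"gripper": -1, "linear": [0, 0, 0.01], "delta_rot": [0, 0, 0]}, {"gripper": -1, "linear": [0, 0, 0.03], "delta_rot": [0, 0, 0]}, {"gripper": -1, "linear": [0, 0, 0.06], "delta_rot": [0, 0, 0]}, {"gripper": -1, "linear": [0, 0, 0.09], "delta_rot": [0, 0, 0]}, {"gripper": -1, "linear": [0, 0.03, 0.11], "delta_rot": [0, 0, 0]}, {"gripper": -1, "linear": [0, 0.07, 0.11], "delta_rot": [0, 0, 0]}, {"gripper": -1, "linear": [0, 0.11, 0.11], "delta_rot": [0, 0, 0]}, {"gripper": -1, "linear": [0, 0.15, 0.11], "delta_rot": [0, 0, 0]}])

```text
clock: 22.0
position: [0.5379, -0.004, 0.2834]
ee_rot: [0.001, 0.758, 0.653, 0.001]
contact_force: [0.1, -0.8, 0.8]
width: 0.0855
gripper_force: 0.0
```

Emit:
send_rows(increments=[{"gripper": -1, "linear": [0, 0.03, 0], "delta_rot": [0, 0, 0]}, {"gripper": -1, "linear": [0, 0.05, 0], "delta_rot": [0, 0, 0]}, {"gripper": -1, "linear": [0, 0.05, 0], "delta_rot": [0, 0, 0]}, {"gripper": -1, "linear": [0, 0.05, 0], "delta_rot": [0, 0, 0]}])

```text
clock: 22.4
position: [0.538, 0.0447, 0.2828]
ee_rot: [0.001, 0.757, 0.653, -0.0]
contact_force: [0.7, -1.3, 0.3]
width: 0.0853
gripper_force: 0.0
```

Run:
```python
from h import *
cs=cam('scene');ct=cam('top')
cv2.imwrite('pics/s5.png',cs[0]);cv2.imwrite('pics/t5.png',ct[0])
z=lambda i,u,v:cv2.resize(i[v-25:v+25,u-25:u+25],(400,400),interpolation=cv2.INTER_CUBIC)
cv2.imwrite('pics/z5.png',np.hstack([z(cs[0],258,228),z(ct[0],394,194)]))
print(get_state()['clock'],get_state()['position'])
```

```text
22.5 [0.5380382  0.0438368  0.28252696]
```

View pics/z5.png

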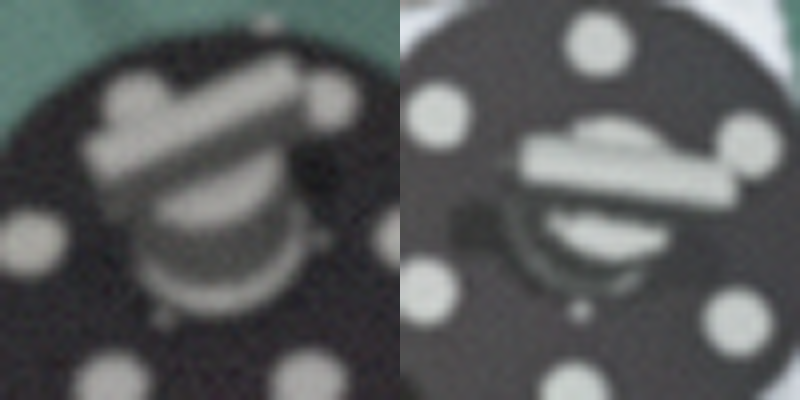

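The nut is seated flat on the reel, at (215,230) in the left crop and (610,190) in the right. The last torque applied was clockwise, about 0.44 N·m, then unloaded to zero. Handing in.

```bash
python3 -c "
from rig import sign_off; print(sign_off())"
```

```text
the job is handed in; nothing more can be done
None
```

The nut is locked down on the reel and handed in at 22.5 s, but it was turned tighter than asked: the moment peaked at about 0.52 N·m against a snug 0.2–0.35, and unloading briefly put about 0.54 N·m backward on it, so I re-tightened it to about 0.44; the other things on the bench were not touched.

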